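Seal the valve box

TASK

Tighten the valve box's cover evenly in cross order: turn the four loose wing screws clockwise, first two diagonally opposite ones and then the other two, each just until its wings lie in line with the cover's long edges and not beyond. Last of all close the vent: roll the steel ball along its groove, without lifting it out, until it drops into the round seat. Leave the other things on the bench where they are.

Things in the scene. Friction and masses are not known exactly. Their poses are not given: they have to be found in the camera images.
- box: Valve box, fixed: black foam block 230 x 300 x 30 mm, on it a clear-walled box with black gasket and aluminium cover 180 mm (box x) by 250 mm (box y, the long edges), its top 110 mm above the bench. Origin: centre of the underside, on the bench, z up. Wing screws at (x, y) = (+-60, +-95) mm. A raised white strip with a straight groove runs along box y over the cover's middle (see seat).
- cover (a point): Centre of the cover's upper face (box x = y = 0, 110 mm above the bench), axes as the box's.
- seat (a point): Round seat: a hole 17 mm wide, dark inside, in the floor of the groove, 38 mm from the box centre towards box -y; this point is its centre at floor level, 118 mm above the bench. The groove is 24 mm wide, 116 mm long (along box y, centred on the box), its side and end ribs 4 mm high above the floor. The seated ball's centre is about 5 mm above it (10 mm when it lies on the groove floor).
- ball_center (a point): Centre of the loose steel vent ball, 20 mm across, about 33 g, oiled and slippery; pushed, it rolls along the groove and stops within about 1 cm; it starts 36 to 76 mm from the seat, on its box +y side.
- hub_a (a point): Wing screw at the box's -x, +y corner (diagonally opposite screw c): black plastic, two flat upright wings, 52 mm over both wings, 9 mm thick, their faces from 8 to 26 mm above the cover; round hub 17 mm across, 19 mm tall. This point is on the screw's upright axis, half-way up the wings (17 mm above the cover); its y axis runs along the wings.
- screw_a (a joint): Turn of the wing screw a, rad: 0 = wings in line with the cover's long edges (properly tight); negative = still loose (starts -1.2 to -0.6); grows clockwise seen from above. It turns stiffly (about 0.1 N m), stays where it is left, and has no stop at 0: it can be over-tightened.
- hub_b (a point): Wing screw at the box's +x, +y corner (diagonally opposite screw d): black plastic, two flat upright wings, 52 mm over both wings, 9 mm thick, their faces from 8 to 26 mm above the cover; round hub 17 mm across, 19 mm tall. This point is on the screw's upright axis, half-way up the wings (17 mm above the cover); its y axis runs along the wings.
- screw_b (a joint): Turn of the wing screw b, rad: 0 = wings in line with the cover's long edges (properly tight); negative = still loose (starts -1.2 to -0.6); grows clockwise seen from above. It turns stiffly (about 0.1 N m), stays where it is left, and has no stop at 0: it can be over-tightened.
- hub_c (a point): Wing screw at the box's +x, -y corner (diagonally opposite screw a): black plastic, two flat upright wings, 52 mm over both wings, 9 mm thick, their faces from 8 to 26 mm above the cover; round hub 17 mm across, 19 mm tall. This point is on the screw's upright axis, half-way up the wings (17 mm above the cover); its y axis runs along the wings.
- screw_c (a joint): Turn of the wing screw c, rad: 0 = wings in line with the cover's long edges (properly tight); negative = still loose (starts -1.2 to -0.6); grows clockwise seen from above. It turns stiffly (about 0.1 N m), stays where it is left, and has no stop at 0: it can be over-tightened.
- hub_d (a point): Wing screw at the box's -x, -y corner (diagonally opposite screw b): black plastic, two flat upright wings, 52 mm over both wings, 9 mm thick, their faces from 8 to 26 mm above the cover; round hub 17 mm across, 19 mm tall. This point is on the screw's upright axis, half-way up the wings (17 mm above the cover); its y axis runs along the wings.
- screw_d (a joint): Turn of the wing screw d, rad: 0 = wings in line with the cover's long edges (properly tight); negative = still loose (starts -1.2 to -0.6); grows clockwise seen from above. It turns stiffly (about 0.1 N m), stays where it is left, and has no stop at 0: it can be over-tightened.
- jar: Bystander: clear jar with white lid, 56 mm across, 75 mm tall, on the bench; origin: centre of its underside.
- block: Bystander: small aluminium block 50 x 70 x 30 mm with two brass fittings on top, on the bench; origin: centre of its underside.
- driver: Bystander: screwdriver 180 mm long lying on the bench; origin under its middle, x along it.

How it is judged:
By the outcome, as a careful person would: the job done as asked, in the order asked, and still so for the second after the job is handed in, with the robot touching nothing.
It also fails if it takes over 64 s, if anything falls off the work surface, if the arm or the gripper's body presses on something with over 40 N, if the wrist force passes 120 N, or if a joint passes its speed limit or range.

ROBOT

A 6-joint arm with a two-finger parallel gripper is mounted at the origin on the work surface. World frame = base frame: x ahead of the robot, y to its left, z up, the work surface at z = 0. Lengths are in m, angles in rad, forces in N, time in s.
With the tool pointing down it reaches from about 0.35 to 0.875 m from the base axis. Payload 4.2 kg.
Tool frame: the origin (TCP) lies between the finger pads; the fingertips stand 11 mm ahead of it and the grasp point (between the pads) lies 8 mm behind it (arm.tip_extent is the distance from the TCP to the fingertips, in m); z points along the fingers, y is the direction in which the jaws open and shut (so a half turn about z gives the same grasp; the last joint's range is limited). The gripper opens to 87 mm and grips with 3 to 60 N. Pads are 19 mm wide; open, the fingers measure 117 mm over their backs; the gripper's body (75 mm by 190 mm) begins 51 mm behind the grasp point.
Start: joints at [1.414, 0.385, 0.008, 0, -1.194, -0.259], TCP at [0.252, 0.572, 0.234] pointing down, gripper open.
Joint ranges: [-3.14, 3.14], [-1.21, 2.06], [-1.07, 1.41], [-3.16, 2.05], [-2.99, -0.16], [-3.1, 3.1]. Speed limits (rad/s): [2.79, 2.79, 3.14, 3.14, 3.14, 3.14].

INTERFACE

Orientations are given as a rotation vector (axis times angle).
In Python, from bench import arm, eyes gives the robot as it stands. The module is installed in compiled form; this text tells all that it offers.
- The arm moves only by the tool apply_moves, never from a script. Its arguments are lists of equal length, an entry for each row: "rotation": the turn, a rotation vector about the tool's x, y, z in degrees, a list of three; "travel": the shift along the tool's x, y, z in mm, a list of three; "gripper": the opening, from -1 (shut) to 1 (fully open). In form: {"rotation": [[rx, ry, rz], ...], "travel": [[tx, ty, tz], ...], "gripper": [gripper, ...]}. A call has 1 to 20 rows; each row shifts and turns the commanded pose from where the row before left it, along the tool's axes as they then stand; what a row does not reach is not made up. A row lasts 1/10 s, in which the tool goes at most 50 mm and 8.59 degrees, less where a joint would pass 70% of its speed; a pose out of reach is approached as far as the arm can. A call with a gripper value outside its range is refused whole. The fingers move at their own pace and stop on an object; "newtons" is the grip in N (left out, the last holds). Time passes only in rows, so rows that do not move let the fingers close. It gives the time, the measured TCP pose, the force and the opening at its end, in the units of the state.
- arm.sense(): the state, without advancing time (a new reading comes with each control period).
- eyes.read_camera(name): name is "scene" or "top" or "wrist"; returns the picture (400x640x3 uint8, blue, green, red); there is no depth.
- eyes.camera_model(name): a dict with "camera_matrix" (3x3 intrinsics, pixels), "distortion" ([k1, k2, p1, p2, k3] as OpenCV has them; the pictures are not rectified), "R" (3x3) and "t" (3): a world point X has camera coordinates R X + t. Camera axes: x right, y down, z forward; pixel columns grow to the right and rows downward; lengths in m; the calibration is good to about 2 mm. A picture is of the moment at which its call begins: read the wrist's pose just before it. camera_model takes no time and is no camera call; for the wrist camera it gives the pose at the moment of the call.
- arm.finish_job(): hands the job in, once; it reports no verdict.
The state is a dict: "t": time; "joint_pos": joint angles; "qvel": joint speeds; "joint_torque": joint torques, N m; "tool_pos": TCP position; "eef_rot": TCP orientation; "contact_force": force on the tool from outside, world axes, zero at the start; "moment": the same for the moment, N m; "finger_gap": finger opening in m.
Only numpy, scipy, OpenCV 4.12 (cv2) and the standard library are available. Lean on these libraries where they do the work, as an engineer would, in place of code of your own. Each camera call takes 0.05 s, during which the arm holds its last target. There are 200 camera calls.

## Working session

There is one attempt and no reset: what is moved stays moved. The work goes in short steps, Python scripts to look and compute and a tool call to move; the robot and the scene stay as the last step left them, time stands still between calls to the robot, and variables do not carry over. Pictures are saved under pics/ and viewed, on a budget of 10 in all, crops included, one or two more only if the job needs it, and the job is handed in when it is done.

Besides the shell and the picture viewer there is one more tool, called as a command line: name --argument value ..., lists and objects as JSON in quotes. apply_moves: Moves the arm, as the interface text tells. Its arguments: {"type":"object","properties":{"rotation":{"type":"array","items":{"type":"array","items":{"type":"number"}}},"travel":{"type":"array","items":{"type":"array","items":{"type":"number"}}},"gripper":{"type":"array","items":{"type":"number"}},"newtons":{"type":"number"}},"required":["rotation","travel","gripper"]}

```bash
mkdir -p pics; ls; python3 - <<'E'
from bench import arm, eyes
import cv2, json
s=arm.sense(); print(s)
for n in ("top","scene"):
    cv2.imwrite(f"pics/{n}0.png", eyes.read_camera(n)); m=eyes.camera_model(n)
    print(n,{k:(v.tolist() if hasattr(v,'tolist') else v) for k,v in m.items()})
print(arm.tip_extent)
E
```

```text
pics
{'t': 0.0, 'joint_pos': array([ 1.41361597e+00,  3.85571337e-01,  6.63918979e-03, -4.98668230e-04,
       -1.19401452e+00, -2.58615895e-01]), 'qvel': array([ 0.0005755 , -0.00032834, -0.00067674, -0.00033496,  0.00010456,
        0.00123926]), 'joint_torque': array([ 8.20652986e-04, -3.90671396e+01,  1.87408501e+01,  4.21990290e+00,
        1.09557054e-02, -1.94300701e-04]), 'tool_pos': array([0.25218885, 0.57123091, 0.23245594]), 'eef_rot': array([ 3.07176047e+00, -6.48270923e-01, -5.55491727e-04]), 'contact_force': array([-1.00328847,  0.87444708, -0.29131058]), 'moment': array([ 0.02044922, -0.00626604, -0.0103755 ]), 'finger_gap': 0.08671735100856007}
top {'camera_matrix': [[448.57619738169046, 0.0, 326.6509188343505], [0.0, 448.57619738169046, 198.0533751844105], [0.0, 0.0, 1.0]], 'distortion': [-0.03614210014649843, 0.0, 0.0, 0.0, 0.0], 'R': [[0.0030544957358579674, -0.9998428956178637, 0.017460072688448798], [-0.9913820063907377, -0.0053144414530747865, -0.13089489721420436], [0.13096712358632187, -0.016909783988216135, -0.9912424888719195]], 't': [-0.018354256299217737, 0.5442861743366196, 1.3865318044603927]}
scene {'camera_matrix': [[454.4219579402636, 0.0, 315.3723013048399], [0.0, 454.4219579402636, 204.8550976345293], [0.0, 0.0, 1.0]], 'distortion': [-0.007166288879268376, 0.0, 0.0, 0.0, 0.0], 'R': [[-0.7761222875703714, 0.6304777323606536, 0.011490158132120657], [0.3692027589210314, 0.46911188933314024, -0.8022614025935624], [-0.5111981196577625, -0.6184107569275128, -0.596862310901525]], 't': [0.4071076589982171, -0.11053589016668239, 1.4052209391405515]}
0.011
```

View pics/top0.png

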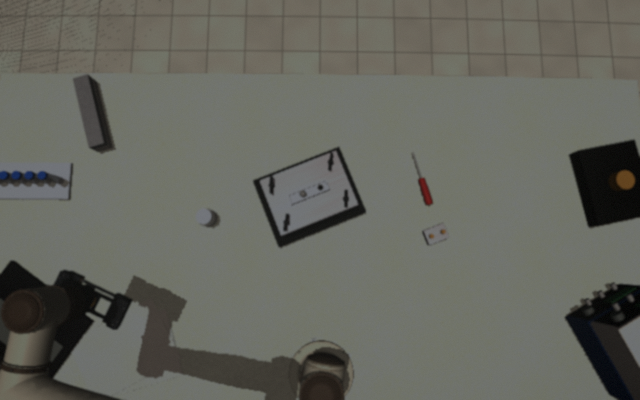

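View pics/scene0.png

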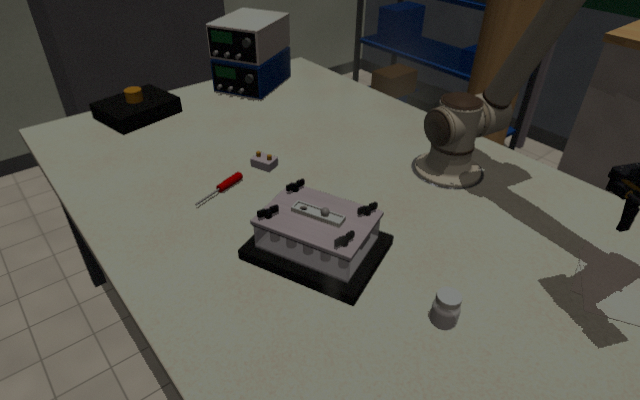

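Top view: the box is at about (309,191) px and its four wing screws are at (271,184), (332,160), (346,198) and (286,222). The ball is at (303,194) and the dark seat at (320,187), so box -y points image-right. The scene view agrees, with the seat at (304,208) and the ball at (325,211).

```bash
cat > h.py <<'E'
import numpy as np, cv2
from scipy.spatial.transform import Rotation as Ro
from bench import arm, eyes
def ray(m,uv,z):
    n=cv2.undistortPoints(np.array(uv,float).reshape(-1,1,2),np.array(m["camera_matrix"]),np.array(m["distortion"])).reshape(-1,2)
    R=np.array(m["R"]);t=np.array(m["t"]);c=-R.T@t
    d=np.c_[n,np.ones(len(n))]@R
    return c+d*((z-c[2])/d[:,2])[:,None]
def proj(m,X):
    R=np.array(m["R"]);t=np.array(m["t"])
    return cv2.projectPoints(np.array(X,float).reshape(-1,3),cv2.Rodrigues(R)[0],t,np.array(m["camera_matrix"]),np.array(m["distortion"]))[0].reshape(-1,2)
def delta(pos,yaw):
    """tool-frame travel (mm) and rotation (deg) to reach pos, tool down with tool-y axis at world angle yaw (mod 180)"""
    s=arm.sense();R=Ro.from_rotvec(s["eef_rot"])
    y=np.array([np.cos(yaw),np.sin(yaw),0]);z=np.array([0,0,-1.])
    best=None
    for sg in (1,-1):
        T=Ro.from_matrix(np.c_[np.cross(sg*y,z),sg*y,z]);r=(R.inv()*T).as_rotvec(degrees=True)
        if best is None or np.linalg.norm(r)<np.linalg.norm(best): best=r
    return R.inv().apply(np.array(pos)-s["tool_pos"])*1000,best
E
python3 - <<'E'
from h import *
m=eyes.camera_model("top")
P=ray(m,[(271,184),(332,160),(346,198),(286,222)],0.127);print(P.round(4)); print(P.mean(0))
print(ray(m,[(303,194),(320,187)],0.12).round(4))
w=eyes.camera_model("wrist");s=arm.sense()
R=np.array(w["R"]);t=np.array(w["t"]);T=Ro.from_rotvec(s["eef_rot"]).as_matrix()
print("cam in tool",(T.T@(-R.T@t-s["tool_pos"])).round(4)); print((T.T@R.T).round(3)); print(T.round(2)); print(w["camera_matrix"])
c=P.mean(0)
print(delta([c[0],c[1],0.36],0))
E
```

```text
[[ 0.5736  0.1511  0.127 ]
 [ 0.6476 -0.0302  0.127 ]
 [ 0.5328 -0.072   0.127 ]
 [ 0.4606  0.1049  0.127 ]]
[0.55365717 0.03845942 0.127     ]
[[0.5451 0.056  0.12  ]
 [0.5665 0.0054 0.12  ]]
cam in tool [ 0.0844  0.0014 -0.1511]
[[ 0.001 -0.953 -0.304]
 [ 1.     0.001  0.   ]
 [-0.    -0.304  0.953]]
[[ 0.91 -0.4  -0.  ]
 [-0.4  -0.91 -0.  ]
 [ 0.    0.   -1.  ]]
[[313.87075501   0.         318.54265287]
 [  0.         313.87075501 195.57321385]
 [  0.           0.           1.        ]]
(array([ 491.0369941 ,  365.8464616 , -126.65576523]), array([ 0.09408553, -0.0687495 , 66.16718957]))
```

apply_moves --rotation '[[0,0,0],[0,0,0],[0,0,0],[0,0,0],[0,0,0],[0,0,0],[0,0,0],[0,0,0],[0,0,0],[0,0,0],[0,0,0],[0,0,0],[0,0,0],[0,0,0]]' --travel '[[35,26,-8],[35,26,-8],[35,26,-8],[35,26,-8],[35,26,-8],[35,26,-8],[35,26,-8],[35,26,-8],[35,26,-8],[35,26,-8],[35,26,-8],[35,26,-8],[35,26,-8],[35,26,-8]]' --gripper '[0,0,0,0,0,0,0,0,0,0,0,0,0,0]' --newtons 50

```text
t: 1.5
tool_pos: [0.554, 0.0391, 0.3455]
eef_rot: [3.074, -0.648, -0.001]
contact_force: [0.5, 0.7, -0.1]
finger_gap: 0.0436
```

apply_moves --rotation '[[0,0,8.4],[0,0,8.4],[0,0,8.4],[0,0,8.4],[0,0,8.4],[0,0,8.4],[0,0,8.4],[0,0,8.4],[0,0,8.4],[0,0,8.4],[0,0,8.4],[0,0,8.4],[0,0,8.4],[0,0,8.4],[0,0,8.4],[0,0,8.4],[0,0,0],[0,0,0]]' --travel '[[0,0,0],[0,0,0],[0,0,0],[0,0,0],[0,0,0],[0,0,0],[0,0,0],[0,0,0],[0,0,0],[0,0,0],[0,0,0],[0,0,0],[0,0,0],[0,0,0],[0,0,0],[0,0,0],[0,0,0],[0,0,0]]' --gripper '[0,0,0,0,0,0,0,0,0,0,0,0,0,0,0,0,0,0]'

```text
t: 3.3
tool_pos: [0.5535, 0.0408, 0.3452]
eef_rot: [0.598, -3.083, -0.0]
contact_force: [0.1, 0.6, -0.7]
finger_gap: 0.0432
```

```bash
python3 - <<'E'
from h import *
import json
s=arm.sense();m=eyes.camera_model("wrist")
im=eyes.read_camera("wrist");cv2.imwrite("pics/w1.png",im)
np.save("w1.npy",im);json.dump({k:np.array(v).tolist() for k,v in m.items()},open("w1.json","w"))
print(s["tool_pos"],s["eef_rot"],s["joint_pos"].round(2),s["t"])
E
```

```text
[0.55351721 0.04083829 0.34522013] [ 5.98040931e-01 -3.08347409e+00 -5.03877145e-05] [ 0.37  0.21  0.03 -0.   -1.4  -1.55] 3.3
```

View pics/w1.png

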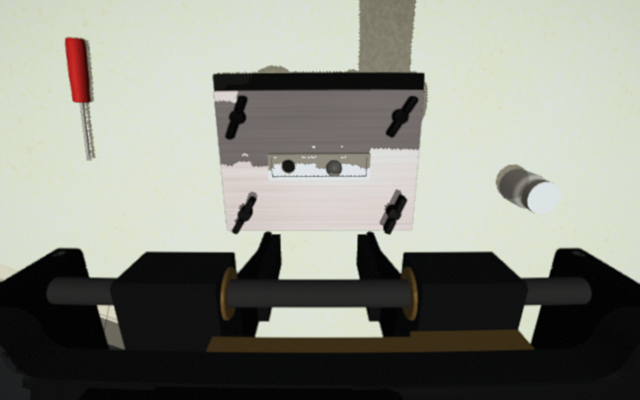

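Wrist view: screw a is at (402,116), b at (394,212), c at (245,213) and d at (237,117). The hole is at (288,166) and the ball at (334,167). All wings are tilted about 60° anticlockwise from the long edges.

```bash
cat > seg.py <<'E'
from h import *
def wings(im,m,guess):
    g=im.max(2); mask=(g<45).astype(np.uint8)
    n,l,st,ce=cv2.connectedComponentsWithStats(mask)
    out={}
    uv=proj(m,[np.r_[x] for x in guess.values()])
    for (k,_),p in zip(guess.items(),uv):
        ok=[i for i in range(1,n) if 60<st[i,4]<3000]
        i=min(ok,key=lambda i:np.hypot(*(ce[i]-p)))
        v,u=np.nonzero(l==i); X=ray(m,np.c_[u,v],0.130)[:,:2]
        (cx,cy),(w,h),_=r=cv2.minAreaRect((X*1e4).astype(np.float32))
        C=np.cov(X.T);e=np.linalg.eigh(C)[1][:,1]
        b=cv2.boxPoints(r);e1=b[1]-b[0];e2=b[2]-b[1];ee=e1 if np.hypot(*e1)>np.hypot(*e2) else e2
        out[k]=dict(c=X.mean(0),rc=np.array([cx,cy])/1e4,ang=np.degrees(np.arctan2(e[1],e[0]))%180,rang=np.degrees(np.arctan2(ee[1],ee[0]))%180,size=(w/10,h/10),n=len(u),px=ce[i].round(1))
    return out
G=dict(a=(.461,.103,.127),b=(.574,.150,.127),c=(.647,-.028,.127),d=(.533,-.072,.127))
E
python3 - <<'E'
from seg import *
import json
im=np.load("w1.npy");m=json.load(open("w1.json"))
o=wings(im,m,G)
for k,v in o.items(): print(k,v["c"].round(4),v["rc"].round(4),v["ang"].round(1),v["rang"].round(1),np.round(v["size"],1),v["n"],v["px"])
L=dict(a=(-.06,.095),b=(.06,.095),c=(.06,-.095),d=(-.06,-.095))
for key in("c","rc"):
    A=np.array([L[k] for k in L]);B=np.array([o[k][key] for k in L]);t=B.mean(0);H=A.T@(B-t)
    th=np.arctan2(H[0,1]-H[1,0],H[0,0]+H[1,1]);R=np.array([[np.cos(th),-np.sin(th)],[np.sin(th),np.cos(th)]])
    print("box",t.round(4),np.degrees(th).round(2),"res mm",((B-t-A@R.T)*1000).round(1).tolist())
    seat=t+R@[0,-.038];print("seat",seat, proj(m,[[*seat,.118]]))
P=ray(m,[(288,166)],.118)[0],ray(m,[(334,167)],.128)[0]
print((R.T@(P[0][:2]-t)).round(4),(R.T@(P[1][:2]-t)).round(4))
for k in L: 
    print(k,"turn deg",((o[k]["ang"]-np.degrees(th)-90)%180).round(1),"hub",(t+R@L[k]).round(4))
# cover edge check (bright region / strip)
E
```

```text
a [0.4599 0.1029] [0.4598 0.102 ] 169.8 163.4 [17.8 50.5] 474 [400.9 115.7]
b [0.5698 0.1472] [0.5711 0.1458] 2.6 5.4 [51.4 19. ] 381 [393.5 213.1]
c [ 0.6405 -0.0256] [ 0.6423 -0.0256] 171.7 173.2 [13.8 54.3] 285 [244.2 213.7]
d [ 0.5315 -0.0705] [ 0.5325 -0.0696] 178.2 172.5 [17.4 52. ] 455 [236.3 116.9]
box [0.5504 0.0385] 22.28 res mm [[1.0, -0.7], [-0.1, -2.0], [-1.5, 1.0], [0.6, 1.7]]
seat [0.56485563 0.00332873] [[287.73805052 165.1367317 ]]
box [0.5514 0.0381] 22.45 res mm [[0.1, -1.0], [0.5, -3.0], [-0.9, 1.1], [0.3, 2.9]]
seat [0.56594014 0.00299882] [[287.1797614  165.84208709]]
[ 0.0002 -0.037 ] [-0.0003  0.019 ]
a turn deg 57.3 hub [0.4597 0.103 ]
b turn deg 70.1 hub [0.5706 0.1488]
c turn deg 59.2 hub [ 0.6432 -0.0268]
d turn deg 65.7 hub [ 0.5323 -0.0726]
```

apply_moves --rotation '[[0,0,0],[0,0,0],[0,0,0],[0,0,-8.5],[0,0,-8.5],[0,0,-8.5],[0,0,-8.5],[0,0,-8.5],[0,0,-8.5],[0,0,-8.5],[0,0,-8.5],[0,0,-8.5],[0,0,-8.5],[0,0,-8.5],[0,0,-8.5],[0,0,-8.5],[0,0,-8.5],[0,0,-8.5],[0,0,-8.5],[0,0,-8.5]]' --travel '[[21,31,5],[21,31,5],[21,31,5],[0,0,9],[0,0,9],[0,0,9],[0,0,9],[0,0,9],[0,0,9],[0,0,9],[0,0,9],[0,0,9],[0,0,9],[0,0,0],[0,0,0],[0,0,0],[0,0,0],[0,0,0],[0,0,0],[0,0,0]]' --gripper '[0,0,0,0,0,0,0,0,0,0,0,0,0,0,0,0,0,0,0,0]'

```text
t: 5.35
tool_pos: [0.4606, 0.1038, 0.2406]
eef_rot: [-3.121, 0.363, -0.0]
contact_force: [0.1, -0.0, -0.1]
finger_gap: 0.0435
```

apply_moves --rotation '[[0,0,-3.5],[0,0,0],[0,0,0]]' --travel '[[0,0,0],[0,0,0],[0,0,0]]' --gripper '[0,0,0]'

```text
t: 5.65
tool_pos: [0.4606, 0.1038, 0.2406]
eef_rot: [-3.129, 0.281, 0.0]
contact_force: [0.1, -0.5, 0.3]
finger_gap: 0.0436
```

```bash
cat > look.py <<'E'
from seg import *
import json,sys
def look(name):
    s=arm.sense();m=eyes.camera_model("wrist");im=eyes.read_camera("wrist");cv2.imwrite(f"pics/{name}.png",im)
    np.save(name+".npy",im);json.dump({k:np.array(v).tolist() for k,v in m.items()},open(name+".json","w"))
    return s,m,im
if __name__=="__main__":
    name,k=sys.argv[1],sys.argv[2]
    s,m,im=look(name)
    v=wings(im,m,{k:G[k]})[k]
    R=Ro.from_rotvec(s["eef_rot"]).as_matrix()
    print("t",s["t"],"tool",s["tool_pos"].round(4),"ty ang",np.degrees(np.arctan2(R[1,1],R[0,1])).round(2),"q",s["joint_pos"].round(2))
    print(v["c"].round(4),v["rc"].round(4),"ang",v["ang"].round(1),v["rang"].round(1),np.round(v["size"],1),v["n"],v["px"])
    d=delta([*v["c"],.142],np.radians(v["ang"]+90));print("delta mm",d[0].round(1),"deg",d[1].round(1))
E
python3 look.py w2 a
```

```text
t 5.65 tool [0.4606 0.1038 0.2406] ty ang -100.25 q [ 0.57  0.12 -0.34 -0.   -1.12  0.83]
[0.4619 0.1038] [0.4611 0.104 ] ang 170.6 169.8 [14.9 53.3] 661 [316.6 194.7]
delta mm [ 1.3 -0.2 98.6] deg [-0.  -0.  -0.9]
```

View pics/w2.png

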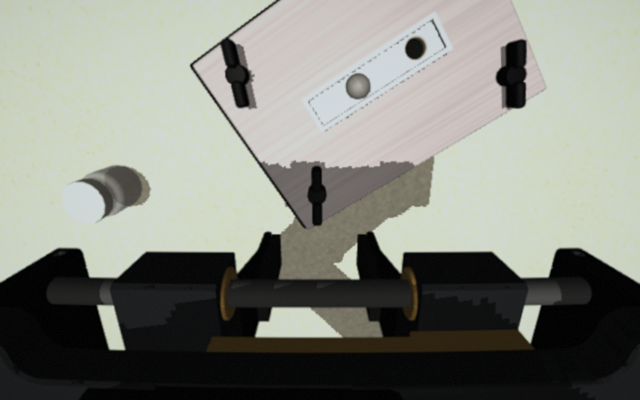

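Wrist close view: screw a is at (317,195) with its wings upright in the picture, so they line up with the jaws. The ball is at (358,86), the hole at (415,48), and the strip corners are near (305,102), (436,12), (452,42) and (322,131). I'll get the box yaw from the strip and the cover edges.

```bash
python3 - <<'E'
from seg import *
import json
im=np.load("w2.npy");m=json.load(open("w2.json"))
hsv=cv2.cvtColor(im,cv2.COLOR_BGR2HSV)
for p in [(320,112),(390,60),(300,90),(460,60),(100,330-100)]: print(p,hsv[p[1],p[0]])
def ang(uv,z):
    P=ray(m,uv,z)[:,:2];v=P[1]-P[0];return np.degrees(np.arctan2(v[1],v[0]))%180
print("strip long by eye",ang([(305,102),(436,12)],.122),ang([(322,131),(452,42)],.122))
# left cover edge: sample brightness transition along rows 75..215
for name,im_,m_,rows in [("w2",im,m,range(80,200,4))]:
    pts=[]
    for v in rows:
        u0=int(192+(v-66)*(305-192)/(227-66)); g=im_[v,u0-10:u0+10].sum(1).astype(int)
        pts.append((u0-10+np.argmin(g),v))
    X=ray(m_,pts,.108)[:,:2]; f=cv2.fitLine(X.astype(np.float32),cv2.DIST_HUBER,0,.001,.001).ravel()
    print("left short edge",np.degrees(np.arctan2(f[1],f[0]))%180)
pts=[]
for v in range(6,80,3):
    u0=514+(v-0)*(546-514)/86; u0=int(u0); g=im[v,u0-10:u0+10].sum(1).astype(int); pts.append((u0-10+np.argmax(abs(np.diff(g))),v))
X=ray(m,pts,.11)[:,:2]; f=cv2.fitLine(X.astype(np.float32),cv2.DIST_HUBER,0,.001,.001).ravel()
print("right short edge",np.degrees(np.arctan2(f[1],f[0]))%180)
o=wings(im,m,G)
for k in "abd": print(k,o[k]["c"].round(4),o[k]["rc"].round(4),o[k]["ang"].round(1))
def v(p,q):
    d=o[q]["rc"]-o[p]["rc"];return np.degrees(np.arctan2(d[1],d[0]))%180, np.hypot(*d)
print(v("a","d"),v("a","b"))
E
```

```text
(320, 112) [103  14 222]
(390, 60) [101  13 219]
(300, 90) [ 30   4 209]
(460, 60) [  8  16 197]
(100, 230) [ 51  12 214]
strip long by eye 113.42442744263256 114.14155339555082
left short edge 22.385733
right short edge 21.76691
a [0.4619 0.1038] [0.4611 0.104 ] 170.6
b [0.5719 0.1484] [0.5721 0.1476] 1.5
d [ 0.5333 -0.0686] [ 0.5326 -0.0663] 179.0
(np.float64(112.7634911811634), np.float64(0.1847422890501639)) (np.float64(21.45251250349312), np.float64(0.11924034277065297))
```

apply_moves --rotation '[[0,0,-0.5],[0,0,0],[0,0,0],[0,0,0],[0,0,0],[0,0,0],[0,0,0],[0,0,0],[0,0,0],[0,0,0]]' --travel '[[1,0,36],[0,0,34],[0,0,20],[0,0,9],[0,0,0],[0,0,0],[0,0,0],[0,0,0],[0,0,0],[0,0,0]]' --gripper '[0,0,0,0,0,-1,-1,-1,-1,-1]' --newtons 40

```text
t: 6.7
tool_pos: [0.4619, 0.1039, 0.142]
eef_rot: [-3.129, 0.266, -0.002]
contact_force: [-0.9, 5.7, 0.6]
finger_gap: 0.0116
```

```bash
python3 - <<'E'
from h import *
s=arm.sense();R=Ro.from_rotvec(s["eef_rot"]).as_matrix()
print(s["tool_pos"].round(4),"ty",np.degrees(np.arctan2(R[1,1],R[0,1])).round(2),s["finger_gap"],s["contact_force"].round(1),s["moment"].round(2))
E
```

```text
[0.4619 0.1039 0.142 ] ty -99.73 0.011555535376330202 [-0.9  5.7  0.6] [ 2.16 -0.09  0.06]
```

apply_moves --rotation '[[0,0,0],[0,0,0]]' --travel '[[0,0,0],[0,0,0]]' --gripper '[-1,-1]'

```text
t: 6.9
tool_pos: [0.4622, 0.1051, 0.142]
eef_rot: [-3.127, 0.266, -0.003]
contact_force: [-1.7, 5.6, 0.8]
finger_gap: 0.0072
```

```bash
python3 - <<'E'
from look import *
s,m,im=look("w3")
print(s["finger_gap"],s["contact_force"].round(1),s["moment"].round(2))
cv2.imwrite("pics/w3c.png",cv2.resize(im[150:330,200:440],None,fx=3,fy=3,interpolation=cv2.INTER_CUBIC))
E
```

```text
0.0071757684225787904 [-1.7  5.6  0.8] [1.56 0.46 0.03]
```

View pics/w3c.png

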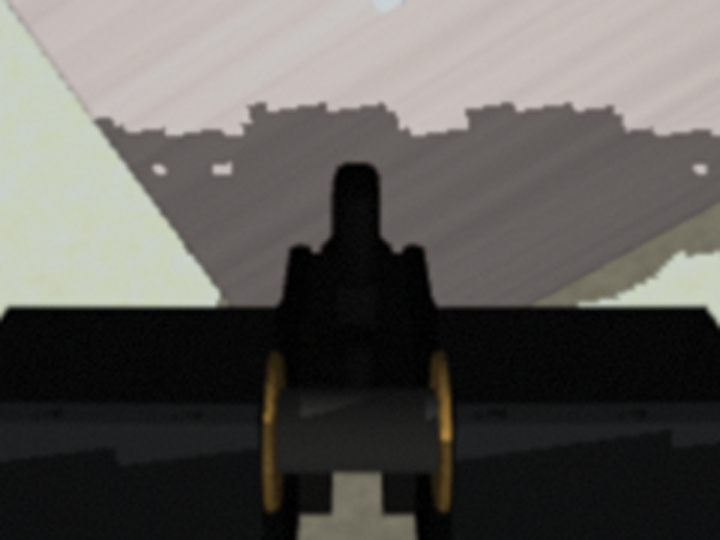

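The crop shows both fingertips closed on the upright wing, centred at (355,270) in the crop. The gap reads 7 mm, so it is gripped.

apply_moves --rotation '[[0,0,7],[0,0,7],[0,0,7],[0,0,7],[0,0,7],[0,0,7],[0,0,7],[0,0,7],[0,0,0],[0,0,0]]' --travel '[[0,0,0],[0,0,0],[0,0,0],[0,0,0],[0,0,0],[0,0,0],[0,0,0],[0,0,0],[0,0,0],[0,0,0]]' --gripper '[-1,-1,-1,-1,-1,-1,-1,-1,-1,-1]'

```text
t: 7.95
tool_pos: [0.4614, 0.104, 0.1419]
eef_rot: [-2.641, 1.701, 0.001]
contact_force: [-4.4, 3.2, 5.0]
finger_gap: 0.0076
```

```bash
cat > st.py <<'E'
from h import *
s=arm.sense();R=Ro.from_rotvec(s["eef_rot"]).as_matrix()
print(s["t"],s["tool_pos"].round(4),"ty",np.degrees(np.arctan2(R[1,1],R[0,1])).round(2),"gap",s["finger_gap"].round(4),s["contact_force"].round(1),s["moment"].round(2),"q6",s["joint_pos"][5].round(2))
E
python3 st.py
```

```text
Traceback (most recent call last):
  File "st.py", line 3, in <module>
    print(s["t"],s["tool_pos"].round(4),"ty",np.degrees(np.arctan2(R[1,1],R[0,1])).round(2),"gap",s["finger_gap"].round(4),s["contact_force"].round(1),s["moment"].round(2),"q6",s["joint_pos"][5].round(2))
                                                                                                  ^^^^^^^^^^^^^^^^^^^^^
AttributeError: 'float' object has no attribute 'round'
```

apply_moves --rotation '[[0,0,2],[0,0,0],[0,0,0],[0,0,0],[0,0,0],[0,0,0],[0,0,0],[0,0,0],[0,0,0]]' --travel '[[0,0,0],[0,0,0],[0,0,0],[0,0,0],[0,0,0],[0,0,-20],[0,0,-39],[0,0,-39],[0,0,0]]' --gripper '[-1,-1,0,0,0,0,0,0,0]'

```text
t: 8.85
tool_pos: [0.4649, 0.1046, 0.2451]
eef_rot: [-2.602, 1.743, -0.011]
contact_force: [0.3, 0.1, -1.1]
finger_gap: 0.0432
```

```bash
sed -i 's/s\["finger_gap"\].round(4)/round(s["finger_gap"],4)/' st.py; python3 look.py w4 a; python3 - <<'E'
from seg import *
import json
im=np.load("w4.npy");m=json.load(open("w4.json"))
o=wings(im,m,G)
for k in o: print(k,o[k]["c"].round(4),o[k]["rc"].round(4),o[k]["ang"].round(1),o[k]["rang"].round(1),o[k]["px"],o[k]["n"])
E
```

```text
t 8.85 tool [0.4649 0.1046 0.2451] ty ang -157.64 q [ 0.56  0.11 -0.33  0.   -1.11 -0.18]
[0.4612 0.1024] [0.4608 0.1036] ang 113.4 112.7 [14.3 52.4] 607 [324.2 195.2]
delta mm [  1.    3.1 100. ] deg [-0.4  0.  -1.1]
a [0.4612 0.1024] [0.4608 0.1036] 113.4 112.7 [324.2 195.2] 607
b [0.5703 0.1471] [0.5713 0.1454] 3.4 3.6 [193.  194.7] 843
c [0.5627 0.0049] [0.5627 0.0048] 73.4 109.6 [252.   37.3] 265
d [0.5627 0.0049] [0.5627 0.0048] 73.4 109.6 [252.   37.3] 265
```

View pics/w4.png

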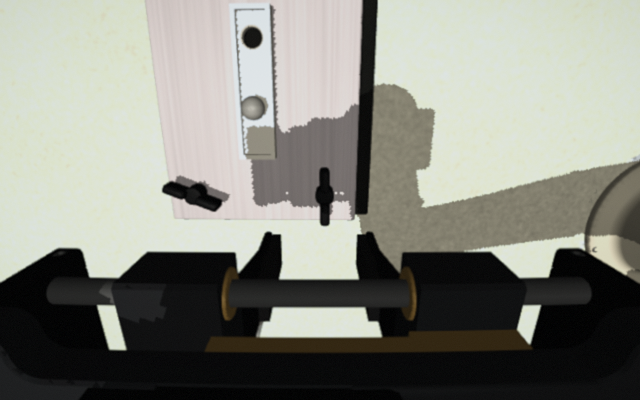

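Wrist view: screw a at (324,195) is now upright, practically parallel to the cover edges. The ball is at (252,107) and the hole at (252,37). I'll check against the cover edges numerically.

```bash
python3 - <<'E'
from seg import *
import json
im=np.load("w4.npy");m=json.load(open("w4.json"));g=cv2.GaussianBlur(im,(3,3),0).astype(int)
def edge(f,rows,z,w=8):
    pts=[]
    for v in rows:
        u=int(f(v)); d=abs(np.diff(g[v,u-w:u+w].sum(1) if 0 else g[v,u-w:u+w],axis=0)).sum(1); pts.append((u-w+np.average(np.arange(len(d)),weights=(d*(d>0.5*d.max())))+.5,v))
    pts=np.array(pts);X=ray(m,pts,z)[:,:2]; L=cv2.fitLine(X.astype(np.float32),cv2.DIST_HUBER,0,.0005,.0005).ravel()
    r=np.abs((X-L[2:])@[-L[1],L[0]]); return np.degrees(np.arctan2(L[1],L[0]))%180, r.mean()*1000, pts[[0,-1]].round(1).tolist()
print("cover left",edge(lambda v:147+(174-147)*v/218,range(5,180,4),.110))
print("cover right",edge(lambda v:363-12*v/210,range(5,80,3),.110))
print("strip left",edge(lambda v:230.5+12*(v-4)/154,range(8,150,4),.122,5))
print("strip right",edge(lambda v:272+4*(v-4)/154,range(8,100,4),.122,5))
E
```

```text
cover left (np.float32(112.58133), np.float64(0.44784666405430634), [[144.1, 5.0], [172.1, 177.0]])
cover right (np.float32(112.4776), np.float64(0.12022197648674442), [[361.6, 5.0], [359.5, 77.0]])
strip left (np.float32(112.67146), np.float64(0.20066608589917453), [[233.2, 8.0], [242.7, 148.0]])
strip right (np.float32(112.41252), np.float64(0.14589995339532935), [[270.7, 8.0], [273.8, 96.0]])
```

apply_moves --rotation '[[0,0,-8.5],[0,0,-8.5],[0,0,-8.5],[0,0,-8.5],[0,0,-8.5],[0,0,-8.5],[0,0,-8.5],[0,0,0],[0,0,0],[0,0,0],[0,0,0],[0,0,0],[0,0,0],[0,0,0],[0,0,0]]' --travel '[[0,0,0],[0,0,0],[0,0,0],[0,0,0],[0,0,0],[0,0,0],[0,0,0],[40,20.5,0],[40,20.5,0],[40,20.5,0],[40,20.5,0],[40,20.5,0],[0,0,0],[0,0,0],[0,0,0]]' --gripper '[0,0,0,0,0,0,0,0,0,0,0,0,0,0,0]'

```text
t: 10.4
tool_pos: [0.6439, -0.0261, 0.2385]
eef_rot: [3.133, -0.224, -0.003]
contact_force: [0.7, 0.5, 0.3]
finger_gap: 0.0432
```

```bash
python3 look.py w5 c; python3 st.py
```

```text
t 10.4 tool [ 0.6439 -0.0261  0.2385] ty ang -98.2 q [ 0.21  0.42  0.07 -0.   -1.23  1.22]
[ 0.6446 -0.0264] [ 0.6438 -0.0259] ang 171.7 172.2 [14.8 53. ] 648 [316.9 195.7]
delta mm [ 0.9  0.5 97.2] deg [0.  0.1 0.1]
10.45 [ 0.6439 -0.0258  0.2392] ty -98.16 gap 0.0436 [-0.9 -0.6  1.6] [-0.01  0.05 -0.  ] q6 1.22
```

apply_moves --rotation '[[0,0,0],[0,0,0],[0,0,0],[0,0,0],[0,0,0],[0,0,0],[0,0,0],[0,0,0],[0,0,0],[0,0,0],[0,0,0],[0,0,0]]' --travel '[[0,0,36],[0,0,33],[0,0,20],[0,0,8],[0,0,0],[0,0,0],[0,0,0],[0,0,0],[0,0,0],[0,0,0],[0,0,0],[0,0,0]]' --gripper '[0,0,0,0,0,-1,-1,-1,-1,-1,-1,-1]'

```text
t: 11.65
tool_pos: [0.6453, -0.0252, 0.1429]
eef_rot: [-3.132, 0.225, -0.002]
contact_force: [-0.3, 5.9, 2.3]
finger_gap: 0.007
```

```bash
python3 st.py
```

```text
11.65 [ 0.6453 -0.0252  0.1429] ty -98.2 gap 0.007 [-0.3  5.9  2.3] [ 1.64  0.12 -0.01] q6 1.22
```

apply_moves --rotation '[[0,0,7.4],[0,0,7.4],[0,0,7.4],[0,0,7.4],[0,0,7.4],[0,0,7.4],[0,0,7.4],[0,0,7.4],[0,0,0],[0,0,0]]' --travel '[[0,0,0],[0,0,0],[0,0,0],[0,0,0],[0,0,0],[0,0,0],[0,0,0],[0,0,0],[0,0,0],[0,0,0]]' --gripper '[-1,-1,-1,-1,-1,-1,-1,-1,-1,-1]'

```text
t: 12.65
tool_pos: [0.6444, -0.0264, 0.1429]
eef_rot: [2.615, -1.74, -0.001]
contact_force: [-2.0, 2.6, 4.0]
finger_gap: 0.0073
```

```bash
python3 st.py
```

```text
12.65 [ 0.6444 -0.0264  0.1429] ty -157.27 gap 0.0073 [-2.   2.6  4. ] [0.84 0.95 0.01] q6 0.19
```

apply_moves --rotation '[[0,0,0.3],[0,0,0],[0,0,0],[0,0,0],[0,0,0],[0,0,0],[0,0,0],[0,0,0],[0,0,0],[0,0,0]]' --travel '[[0,0,0],[0,0,0],[0,0,0],[0,0,0],[0,0,0],[0,0,-20],[0,0,-38],[0,0,-38],[0,0,0],[0,0,0]]' --gripper '[-1,-1,0,0,0,0,0,0,0,0]'

```text
t: 13.65
tool_pos: [0.6454, -0.0265, 0.2393]
eef_rot: [-2.607, 1.75, -0.003]
contact_force: [-0.4, -0.0, -0.3]
finger_gap: 0.043
```

```bash
python3 look.py w6 c; python3 st.py
```

```text
t 13.65 tool [ 0.6454 -0.0265  0.2393] ty ang -157.74 q [ 0.21  0.42  0.07 -0.   -1.22  0.18]
[ 0.6441 -0.0279] [ 0.6436 -0.0265] ang 113.1 112.4 [14.  53.3] 628 [320.1 197. ]
delta mm [ 1.1  1.  95.8] deg [ 0.   0.  -0.9]
13.7 [ 0.6446 -0.0266  0.2378] ty -157.75 gap 0.0435 [-0.9 -0.1  0.4] [0.04 0.01 0.01] q6 0.18
```

apply_moves --rotation '[[0,0,-8.25],[0,0,-8.25],[0,0,-8.25],[0,0,-8.25],[0,0,-8.25],[0,0,-8.25],[0,0,-8.25],[0,0,-8.25],[0,0,0],[0,0,0],[0,0,0],[0,0,0],[0,0,0],[0,0,0]]' --travel '[[0,0,0],[0,0,0],[0,0,0],[0,0,0],[0,0,0],[0,0,0],[0,0,0],[0,0,0],[-36.5,16,0],[-36.5,16,0],[-36.5,16,0],[0,0,0],[0,0,0],[0,0,0]]' --gripper '[0,0,0,0,0,0,0,0,0,0,0,0,0,0]'

```text
t: 15.1
tool_pos: [0.5347, -0.0709, 0.2379]
eef_rot: [3.141, -0.047, -0.001]
contact_force: [0.7, 0.6, 0.3]
finger_gap: 0.0435
```

```bash
python3 look.py w7 d; python3 st.py
```

```text
t 15.1 tool [ 0.5347 -0.0709  0.2379] ty ang -91.71 q [ 0.17  0.24 -0.2   0.   -1.14  1.37]
[ 0.5341 -0.0717] [ 0.533  -0.0715] ang 179.1 178.7 [14.8 53.1] 668 [317.7 197.4]
delta mm [-0.6  0.9 95.8] deg [ 0.   0.  -0.8]
15.15 [ 0.5348 -0.0708  0.2378] ty -91.71 gap 0.0435 [0.  0.9 0.6] [-0.07 -0.03 -0.  ] q6 1.37
```

apply_moves --rotation '[[0,0,-0.7],[0,0,0],[0,0,0],[0,0,0],[0,0,0],[0,0,0],[0,0,0],[0,0,0],[0,0,0],[0,0,0],[0,0,0],[0,0,0]]' --travel '[[-1,0.5,35],[0,0,33],[0,0,20],[0,0,8],[0,0,0],[0,0,0],[0,0,0],[0,0,0],[0,0,0],[0,0,0],[0,0,0],[0,0,0]]' --gripper '[0,0,0,0,0,-1,-1,-1,-1,-1,-1,-1]'

```text
t: 16.35
tool_pos: [0.5332, -0.0704, 0.143]
eef_rot: [-3.14, 0.028, -0.002]
contact_force: [-0.6, 5.4, 1.7]
finger_gap: 0.0071
```

```bash
python3 st.py
```

```text
16.35 [ 0.5332 -0.0704  0.143 ] ty -91.02 gap 0.0071 [-0.6  5.4  1.7] [1.47 0.33 0.04] q6 1.38
```

apply_moves --rotation '[[0,0,8.3],[0,0,8.3],[0,0,8.3],[0,0,8.3],[0,0,8.3],[0,0,8.3],[0,0,8.3],[0,0,8.3],[0,0,0.3],[0,0,0],[0,0,0]]' --travel '[[0,0,0],[0,0,0],[0,0,0],[0,0,0],[0,0,0],[0,0,0],[0,0,0],[0,0,0],[0,0,0],[0,0,0],[0,0,0]]' --gripper '[-1,-1,-1,-1,-1,-1,-1,-1,-1,-1,-1]'

```text
t: 17.45
tool_pos: [0.5329, -0.071, 0.1429]
eef_rot: [-2.61, 1.747, 0.001]
contact_force: [-2.2, 4.9, 4.7]
finger_gap: 0.0071
```

```bash
python3 st.py
```

```text
17.45 [ 0.5329 -0.071   0.1429] ty -157.58 gap 0.0071 [-2.2  4.9  4.7] [1.59 0.77 0.03] q6 0.22
```

apply_moves --rotation '[[0,0,0],[0,0,0],[0,0,0],[0,0,0],[0,0,0],[0,0,0],[0,0,0],[0,0,0]]' --travel '[[0,0,0],[0,0,0],[0,0,0],[0,0,-20],[0,0,-38],[0,0,-38],[0,0,0],[0,0,0]]' --gripper '[0,0,0,0,0,0,0,0]'

```text
t: 18.25
tool_pos: [0.5333, -0.0717, 0.2392]
eef_rot: [-2.607, 1.75, -0.002]
contact_force: [-0.1, 0.5, -0.6]
finger_gap: 0.0433
```

```bash
python3 look.py w8 d; python3 st.py
```

```text
t 18.25 tool [ 0.5333 -0.0717  0.2392] ty ang -157.72 q [ 0.17  0.23 -0.2  -0.   -1.14  0.22]
[ 0.5329 -0.0731] [ 0.5329 -0.0721] ang 112.7 112.8 [14.8 53.2] 641 [319.  196.6]
delta mm [ 1.5  0.1 96. ] deg [ 0.   0.  -0.4]
18.3 [ 0.5325 -0.0717  0.238 ] ty -157.73 gap 0.0433 [-0.5  1.1  0.2] [ 0.09 -0.01 -0.06] q6 0.22
```

apply_moves --rotation '[[0,0,-8.5],[0,0,-8.5],[0,0,-8.5],[0,0,-8.5],[0,0,-8.5],[0,0,-8.5],[0,0,-8.5],[0,0,-8.5],[0,0,0],[0,0,0],[0,0,0],[0,0,0],[0,0,0],[0,0,0],[0,0,0],[0,0,0]]' --travel '[[0,0,0],[0,0,0],[0,0,0],[0,0,0],[0,0,0],[0,0,0],[0,0,0],[0,0,0],[8,-44,0],[8,-44,0],[8,-44,0],[8,-44,0],[8,-44,0],[0,0,0],[0,0,0],[0,0,0]]' --gripper '[0,0,0,0,0,0,0,0,0,0,0,0,0,0,0,0]'

```text
t: 19.9
tool_pos: [0.5713, 0.1477, 0.2373]
eef_rot: [3.14, 0.007, -0.004]
contact_force: [0.9, 0.1, -0.4]
finger_gap: 0.0436
```

```bash
python3 look.py w9 b; python3 st.py
```

```text
t 19.9 tool [0.5713 0.1477 0.2373] ty ang -89.76 q [ 0.53  0.32 -0.07 -0.   -1.18  1.05]
[0.5725 0.1496] [0.5718 0.1495] ang 0.5 179.6 [14.7 53.6] 667 [314.4 195.4]
delta mm [ 1.2 -2.3 95.8] deg [ 0.1  0.1 -0.3]
19.95 [0.5715 0.1474 0.2378] ty -89.79 gap 0.0439 [ 0.4 -0.1  0.5] [-0.04  0.02 -0.04] q6 1.05
```

apply_moves --rotation '[[0,0,0],[0,0,0],[0,0,0],[0,0,0],[0,0,0],[0,0,0],[0,0,0],[0,0,0],[0,0,0],[0,0,0],[0,0,0],[0,0,0]]' --travel '[[0.5,-2,35],[0,0,33],[0,0,20],[0,0,8],[0,0,0],[0,0,0],[0,0,0],[0,0,0],[0,0,0],[0,0,0],[0,0,0],[0,0,0]]' --gripper '[0,0,0,0,0,-1,-1,-1,-1,-1,-1,-1]'

```text
t: 21.15
tool_pos: [0.5726, 0.1511, 0.1429]
eef_rot: [-3.141, -0.008, -0.001]
contact_force: [-0.7, 0.9, 1.5]
finger_gap: 0.007
```

```bash
python3 st.py
```

```text
21.15 [0.5726 0.1511 0.1429] ty -89.7 gap 0.007 [-0.7  0.9  1.5] [0.48 0.22 0.01] q6 1.05
```

apply_moves --rotation '[[0,0,8.45],[0,0,8.45],[0,0,8.45],[0,0,8.45],[0,0,8.45],[0,0,8.45],[0,0,8.45],[0,0,8.45],[0,0,0.3],[0,0,0],[0,0,0]]' --travel '[[0,0,0],[0,0,0],[0,0,0],[0,0,0],[0,0,0],[0,0,0],[0,0,0],[0,0,0],[0,0,0],[0,0,0],[0,0,0]]' --gripper '[-1,-1,-1,-1,-1,-1,-1,-1,-1,-1,-1]'

```text
t: 22.25
tool_pos: [0.5721, 0.1503, 0.1428]
eef_rot: [2.611, -1.745, -0.0]
contact_force: [-3.3, -0.9, 4.6]
finger_gap: 0.0073
```

```bash
python3 st.py
```

```text
22.25 [0.5721 0.1503 0.1428] ty -157.51 gap 0.0073 [-3.3 -0.9  4.6] [-0.16  0.94  0.04] q6 -0.14
```

apply_moves --rotation '[[0,0,0],[0,0,0],[0,0,0],[0,0,0],[0,0,0],[0,0,0],[0,0,0],[0,0,0]]' --travel '[[0,0,0],[0,0,0],[0,0,0],[0,0,-20],[0,0,-38],[0,0,-38],[0,0,0],[0,0,0]]' --gripper '[0,0,0,0,0,0,0,0]'

```text
t: 23.05
tool_pos: [0.5728, 0.151, 0.2393]
eef_rot: [-2.608, 1.747, -0.001]
contact_force: [0.1, -0.6, -0.5]
finger_gap: 0.0431
```

```bash
python3 look.py w10 b; python3 st.py
```

```text
t 23.05 tool [0.5728 0.151  0.2393] ty ang -157.62 q [ 0.53  0.32 -0.07 -0.   -1.18 -0.14]
[0.5722 0.1478] [0.5714 0.1488] ang 113.1 112.1 [14.8 52.2] 631 [320.2 194.7]
delta mm [ 2.8  1.  95.9] deg [ 0.   0.  -0.7]
23.1 [0.5721 0.1507 0.2379] ty -157.63 gap 0.0432 [-0.9  0.4 -0.6] [0.03 0.04 0.04] q6 -0.14
```

View pics/w10.png

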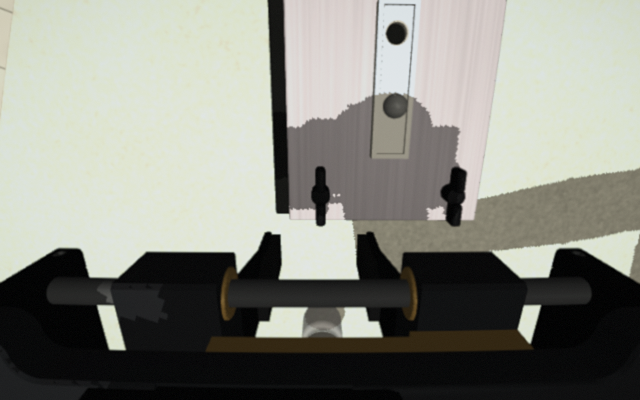

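All four screws are set. Here b is at (320,195) and a at (455,196), both parallel to the cover edges, with the ball at (395,105) and the seat at (396,33). I'll cage the ball loosely between the fingers along the groove and roll it to the seat.

```bash
python3 - <<'E'
from seg import *
import json
m=json.load(open("w10.json"))
c=np.array([.5526,.0388]);y=np.array([-.3827,.9239]);x=np.array([.9239,.3827])
for n,uv,z in(("ball",(395,105),.128),("seat",(396,33),.118)):
    P=ray(m,[uv],z)[0][:2];print(n,P.round(4),"box",round(x@(P-c),4),round(y@(P-c),4))
P=c+y*.019
d=delta([*P,.20],np.radians(112.5));print(P,d[0].round(1),d[1].round(1))
E
```

```text
ball [0.5453 0.0549] box -0.0006 0.0177
seat [0.5667 0.0043] box -0.0002 -0.0373
[0.5453287 0.0563541] [77.1 60.6 37.9] [ 0.1  0.  89.9]
```

apply_moves --rotation '[[0,0,0],[0,0,0],[0,0,-8.2],[0,0,-8.2],[0,0,-8.2],[0,0,-8.2],[0,0,-8.2],[0,0,-8.2],[0,0,-8.2],[0,0,-8.2],[0,0,-8.2],[0,0,-8.2],[0,0,-8.0],[0,0,0],[0,0,0]]' --travel '[[38.5,30.5,0],[38.5,30.5,0],[0,0,0],[0,0,0],[0,0,0],[0,0,0],[0,0,0],[0,0,0],[0,0,0],[0,0,0],[0,0,0],[0,0,0],[0,0,0],[0,0,0],[0,0,0]]' --gripper '[0,0,-0.2,-0.2,-0.2,-0.2,-0.2,-0.2,-0.2,-0.2,-0.2,-0.2,-0.2,-0.2,-0.2]'

```text
t: 24.6
tool_pos: [0.5449, 0.0561, 0.2373]
eef_rot: [3.083, 0.605, -0.004]
contact_force: [0.1, -0.6, 1.0]
finger_gap: 0.0347
```

```bash
python3 - <<'E'
from look import *
s,m,im=look("w11")
c=np.array([.5526,.0388]);y=np.array([-.3827,.9239]);x=np.array([.9239,.3827])
P=c+y*.0185; print("expect px",proj(m,[[*P,.128],[*(c-.038*y),.118]]).round(1))
cv2.imwrite("pics/w11c.png",cv2.resize(im[100:280,200:440],None,fx=3,fy=3,interpolation=cv2.INTER_CUBIC))
d=delta([*P,.1365],np.radians(112.5));print(d[0].round(1),d[1].round(1))
E
python3 st.py
```

```text
expect px [[317.5 195.1]
 [380.2 191.5]]
[  0.5   0.4 101.1] [-0.   0.1 -0.3]
24.65 [0.545  0.0561 0.2376] ty -67.77 gap 0.0348 [0.5 0.4 0.5] [-0.11 -0.01 -0.03] q6 1.56
```

View pics/w11c.png

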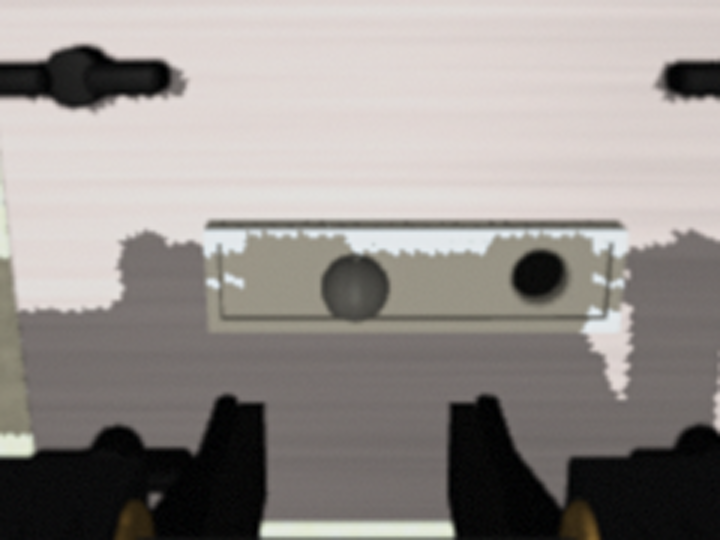

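Crop: the ball at (355,287) is midway between the fingers and the seat is at (540,274), both matching the prediction. I'll descend and roll it slowly.

apply_moves --rotation '[[0,0,-0.2],[0,0,0],[0,0,0],[0,0,0],[0,0,0],[0,0,0],[0,0,0],[0,0,0]]' --travel '[[0.5,0.5,36],[0,0,33],[0,0,20],[0,0,11],[0,0,0],[0,0,0],[0,0,0],[0,0,0]]' --gripper '[-0.2,-0.2,-0.2,-0.2,-0.2,-0.33,-0.33,-0.33]' --newtons 5

```text
t: 25.45
tool_pos: [0.5467, 0.0562, 0.1398]
eef_rot: [-3.081, -0.615, -0.004]
contact_force: [0.9, -0.2, -0.1]
finger_gap: 0.0297
```

```bash
python3 st.py
```

```text
25.45 [0.5467 0.0562 0.1398] ty -67.43 gap 0.0297 [ 0.9 -0.2 -0.1] [-0.   -0.05 -0.02] q6 1.57
```

apply_moves --rotation '[[0,0,0],[0,0,0],[0,0,0],[0,0,0],[0,0,0],[0,0,0],[0,0,0],[0,0,0],[0,0,0],[0,0,0],[0,0,0],[0,0,0]]' --travel '[[-1,0,2.5],[0,0,0],[0,3,0],[0,4,0],[0,4,0],[0,4,0],[0,4,0],[0,4,0],[0,4,0],[0,4,0],[0,0,0],[0,0,0]]' --gripper '[-0.33,-0.33,-0.33,-0.33,-0.33,-0.33,-0.33,-0.33,-0.33,-0.33,-0.33,-0.33]'

```text
t: 26.65
tool_pos: [0.5569, 0.0268, 0.136]
eef_rot: [-3.081, -0.615, 0.0]
contact_force: [-0.3, 1.0, -0.2]
finger_gap: 0.0292
```

```bash
python3 st.py; python3 - <<'E'
from look import *
s,m,im=look("w12")
c=np.array([.5526,.0388]);y=np.array([-.3827,.9239])
print(y@(s["tool_pos"][:2]-c))
cv2.imwrite("pics/w12c.png",cv2.resize(im[140:320,200:440],None,fx=3,fy=3,interpolation=cv2.INTER_CUBIC))
E
```

```text
26.65 [0.5569 0.0268 0.136 ] ty -67.44 gap 0.0292 [-0.3  1.  -0.2] [-0.05 -0.06  0.01] q6 1.63
-0.012749139631956067
```

View pics/w12c.png

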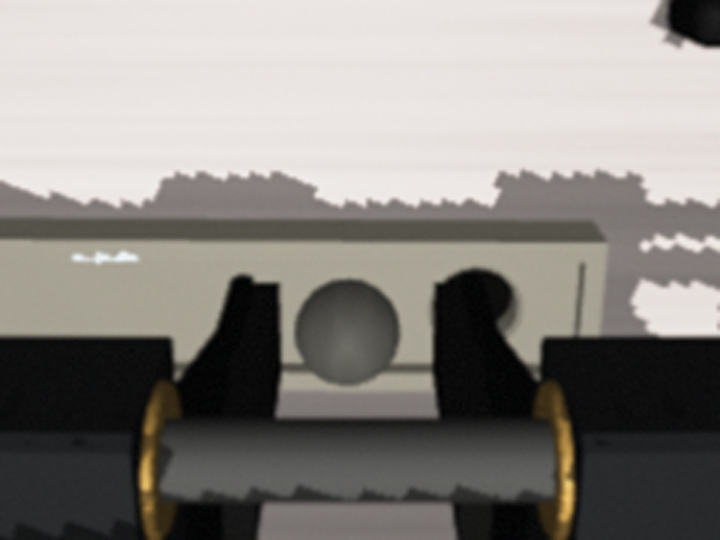

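Crop: the ball at (347,332) rolls along between the fingers, with the seat just ahead at (480,300).

apply_moves --rotation '[[0,0,0],[0,0,0],[0,0,0],[0,0,0],[0,0,0],[0,0,0],[0,0,0],[0,0,0],[0,0,0],[0,0,0],[0,0,0],[0,0,0],[0,0,0],[0,0,0]]' --travel '[[0,3,0],[0,3,0],[0,3,0],[0,3,0],[0,3,0],[0,3,0],[0,3,0],[0,3,0],[0,3,0],[0,2,0],[0,0,0],[0,0,0],[0,0,0],[0,0,0]]' --gripper '[-0.33,-0.33,-0.33,-0.33,-0.33,-0.33,-0.33,-0.33,-0.33,-0.33,-0.33,-0.33,-0.33,-0.33]'

```text
t: 28.1
tool_pos: [0.568, 0.0002, 0.1361]
eef_rot: [-3.081, -0.615, 0.0]
contact_force: [-0.5, 0.1, 0.2]
finger_gap: 0.0292
```

```bash
python3 st.py; python3 - <<'E'
from look import *
s,m,im=look("w13")
c=np.array([.5526,.0388]);y=np.array([-.3827,.9239]);S=c-.038*y
print(y@(s["tool_pos"][:2]-c), "px on floor/seated", proj(m,[[*S,.128],[*S,.123]]).round(1))
g=cv2.cvtColor(im,cv2.COLOR_BGR2GRAY)
cv2.imwrite("pics/w13c.png",cv2.resize(im[140:320,200:440],None,fx=3,fy=3,interpolation=cv2.INTER_CUBIC))
E
```

```text
28.1 [5.680e-01 2.000e-04 1.361e-01] ty -67.41 gap 0.0292 [-0.5  0.1  0.2] [0.17 0.09 0.  ] q6 1.68
-0.04153945722141094 px on floor/seated [[309.8 249.8]
 [310.1 245.7]]
```

View pics/w13c.png

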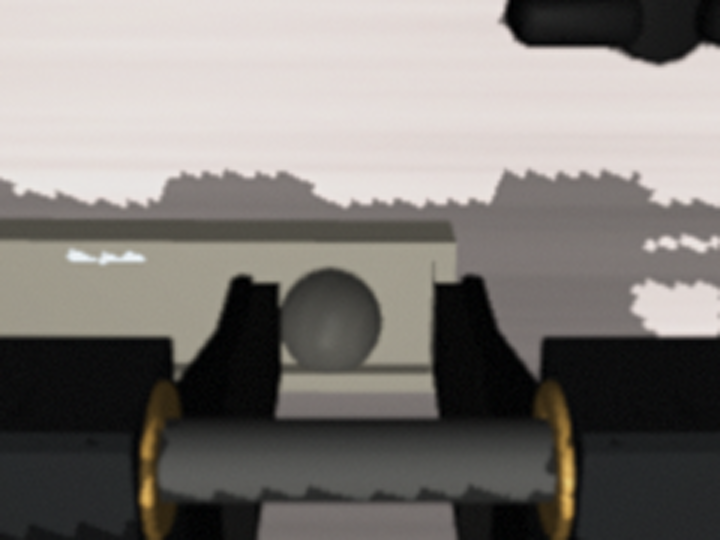

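Crop: the ball is at (331,319), i.e. full-image (310,246). That is the seated prediction (310,245.7), so it has dropped in. I'll back off, lift clear and check.

apply_moves --rotation '[[0,0,0],[0,0,0],[0,0,0],[0,0,0],[0,0,0],[0,0,0],[0,0,0],[0,0,0],[0,0,0]]' --travel '[[0,-2,0],[0,0,0],[0,0,-5],[0,0,-20],[0,0,-40],[0,0,-50],[0,0,-50],[0,0,0],[0,0,0]]' --gripper '[-0.2,-0.2,-0.2,-0.2,-0.2,-0.2,-0.2,-0.2,-0.2]'

```text
t: 29.05
tool_pos: [0.5676, 0.0021, 0.3029]
eef_rot: [-3.08, -0.615, -0.006]
contact_force: [-0.2, 0.1, -0.9]
finger_gap: 0.0345
```

```bash
python3 st.py; python3 - <<'E'
from look import *
s,m,im=look("w14")
c=np.array([.5526,.0388]);y=np.array([-.3827,.9239]);S=c-.038*y
print("px seated", proj(m,[[*S,.123]]).round(1))
o=wings(im,m,G)
for k in o: print(k,o[k]["rc"].round(4),o[k]["ang"].round(1),o[k]["rang"].round(1),o[k]["px"],o[k]["n"])
cv2.imwrite("pics/w14c.png",cv2.resize(im[40:280,150:470],None,fx=2.4,fy=2.4,interpolation=cv2.INTER_CUBIC))
E
```

```text
29.05 [0.5676 0.0021 0.3029] ty -67.43 gap 0.0345 [-0.2  0.1 -0.9] [-0.09  0.03  0.03] q6 1.68
px seated [[315.8 176.6]]
a [0.4643 0.1047] 116.3 116.7 [199.2 228. ] 542
b [0.5728 0.1491] 113.6 112.2 [186.1 120.9] 496
c [0.5728 0.1491] 113.6 112.2 [186.1 120.9] 496
d [0.4643 0.1047] 116.3 116.7 [199.2 228. ] 542
```

View pics/w14c.png

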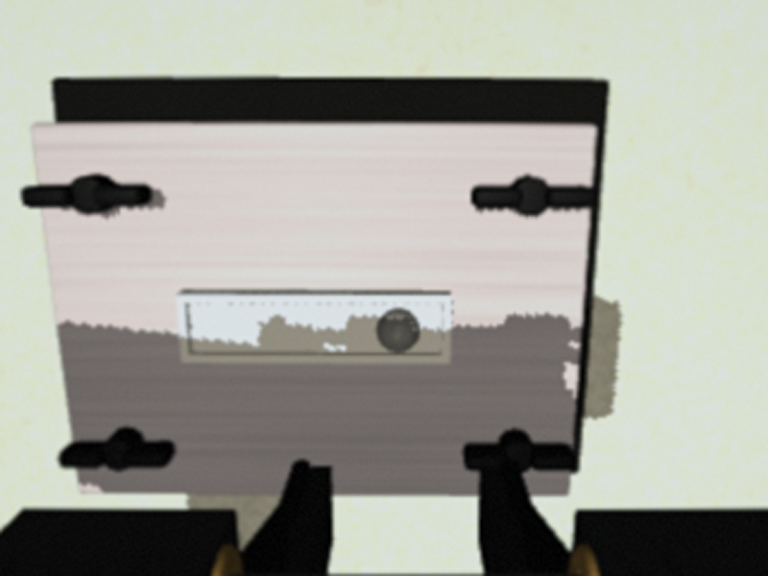

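The final view shows all four screws in line with the long edges. The ball is at (398,330) in the crop, i.e. (315.8,177.5), which matches the seat prediction (315.8,176.6). I'm handing in.

```bash
python3 -c "
from bench import arm
print(arm.finish_job())"
```

```text
the job is handed in; nothing more can be done
None
```

I turned the four wing screws clockwise in cross order, a then c, then d then b. I then rolled the ball between loosely spaced fingers along its groove into the seat, and handed the job in at about 29 s.

**Screws:** I let go of each one with the gripper at 112.3–112.5°, against a measured long-edge direction of about 112.5°. Close camera checks afterwards read 112.1–113.4°, so each is within about 1° of line. In the last, slanted view the automatic angle for a came out at 116°, because the outline had merged with shadow or a finger. For c and d it picked up the wrong screw. I relied on the close views for those three, and by eye all four looked parallel to the edges.

**Ball:** After I lifted clear, it sat within 1 pixel of where a seated ball should appear. While it was still between the fingers, its image had shifted by the 4 pixels expected from the drop into the seat.

**Forces and other objects:** Wrist force readings between moves stayed under about 8 N. I didn't touch the jar, block or screwdriver.

I viewed 10 saved pictures, plus the two at the start, which makes 11 or 12 in all and slightly over the budget of 10.

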